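# Set the turret dowelling jig to the 8 mm bushing

## Task

The dowelling jig is clamped on the rail in the vice, ready for drilling. With the fingertips, push the orange thumb tab of its turret round until the blue-ringed 8 mm bushing has clicked home at the red index mark on the jig's plate, then take your hand away. Push it gently, without pinching or forcing it, and leave the other things on the bench as they are.

Things in the scene. Friction and masses are not known exactly. Their poses are not given: they have to be found in the camera images.
- turret (a joint): Turret angle about its vertical axis, counter-clockwise from above positive, rad; 0 or any whole turn when the blue bushing is at the index mark. Six spring-click positions at multiples of 1.047 rad; turns endlessly both ways; starts in any of the other five. Between clicks it springs into the nearer position and stays there. Pushing over a click takes about 3 N at the thumb plate.
- turret_axis (a point): On the turret's vertical axis at the height of its flat top; fixed to the vice: z up, +y towards the red index mark and along the rail, -x the vice's front with its handwheels. The turret is an aluminium disc, 76 mm diameter, 22 mm high, on a dark plate 88 (x) by 112 mm (y). The plate's top, and all of rail and vice, lie 22 mm or more below this point; the jaws (300 mm long) end 58 mm below it.
- index_mark (a point): The drilling place, 24 mm from the turret axis along +y of turret_axis, at the height of the turret's top: where the centre of the chosen bushing must be. A small red T on the plate, just outside the disc on this side (46 to 56 mm from the axis), points to it.
- blue_bushing (a point): Centre of the blue-ringed 8 mm drill bushing in the turret's top face, 24 mm from the axis. Six bushings sit 60 degrees apart, each with a ring of another colour, 22 mm diameter; blue lies exactly opposite the thumb tab.
- thumb_tab (a point): Centre of the orange upright thumb plate on the tab sticking out of the turret, 57 mm from the axis, 2.5 mm above the turret's top. Plate: 26 mm radially (44 to 70 mm from the axis), 5 mm thick, 30 mm high (12.5 mm below to 17.5 mm above the turret's top), broad faces along the turning direction. Its flat arm, 16 mm wide, tops out 7.5 mm below the turret's top. Site x points outwards, z up.
- glue_center (a point): Loose bystander: yellow glue bottle, 56 mm diameter, 150 mm high, upright; the point is half-way up. Stays as it is.
- plane: Loose bystander: steel block plane, 160 by 50 mm, 55 mm high, lying on its sole; origin under its centre. Stays as it is.
- dowel_tub: Loose bystander: open grey tub of dowels, 75 by 95 by 45 mm; origin under its centre. Stays as it is.
- mallet: Loose bystander: dark wooden mallet standing on its head, 80 mm diameter, 212 mm high with the handle up; origin under its centre. Stays as it is.
- drill_bit: Loose bystander: 8 mm drill bit with blue depth collar, 113 mm long, lying in front of the vice; origin under the bit. Stays as it is.

How it is judged:
By the outcome, as a careful person would: the job done as asked, in the order asked, and still so for the second after the job is handed in, with the robot touching nothing.
It also fails if it takes over 42 s, if anything falls off the work surface, if the arm or the gripper's body presses on something with over 40 N, if the wrist force passes 120 N, or if a joint passes its speed limit or range.

## Robot

A 6-joint arm with a two-finger parallel gripper is mounted at the origin on the work surface. World frame = base frame: x ahead of the robot, y to its left, z up, the work surface at z = 0. Lengths are in m, angles in degrees, forces in N, time in s.
With the tool pointing down it reaches from about 0.4 to 0.825 m from the base axis. Payload 7 kg.
Tool frame: the origin (TCP) lies on the centre line of the jaws, within the pads' length; the fingertips stand 19 mm ahead of it and the grasp point (between the pads) is the TCP; z points along the fingers, y is the line along which they close (so a half turn about z gives the same grasp; the last joint's range is limited). The gripper opens to 88 mm and grips with 3 to 60 N. Pads are 19 mm wide; open, the fingers measure 130 mm over their backs; the gripper's body (78 mm by 193 mm) begins 47 mm behind the grasp point.
Start: joints at [-56.66, 20.546, 0.682, 0, -70.136, -16.507], TCP at [0.195, -0.646, 0.246] pointing down, gripper open.
Joint ranges: [-176.03, 176.03], [-82.01, 121.73], [-58.28, 71.71], [-173.87, 95.51], [-174.79, -0.11], [-173.66, 173.66]. Speed limits (degrees/s): [136.94, 136.94, 172.46, 180, 180, 180].

## Interface

Orientations are given as [roll, pitch, yaw] about the fixed x, y, z axes, in that order (R = Rz(yaw) Ry(pitch) Rx(roll)).
In Python, from plant import * gives the robot as it stands. The module is installed in compiled form; this text tells all that it offers.
- The arm moves only by the tool play_rows, never from a script. Its argument "deltas" is a list of rows, each a list of 6 numbers: the shift along the world's x, y, z scaled (see below), then the turn, a rotation vector about the world's x, y, z scaled (see below). A call has 1 to 10 rows; each row shifts and turns the commanded pose from where the row before left it; what a row does not reach is not made up. The controller multiplies each number of a shift by 800 mm and each number of a turn by 180 degrees. A row lasts 1/10 s, in which the tool goes at most 50 mm and 8.59 degrees, less where a joint would pass 70% of its speed; a pose out of reach is approached as far as the arm can. A call with a number of a shift or a turn outside -1 to 1 is refused whole. A call with a gripper value outside its range is refused whole. "gripper" is the gripper command: -1 is shut, 1 is fully open, values between are in proportion, set as the call begins (left out, the last holds). The fingers move at their own pace and stop on an object; the grip force is fixed at half the most. Time passes only in rows, so rows that do not move let the fingers close. It gives the time, the measured TCP pose, the force, the opening and the grip force at its end, in the units of the state.
- get_obs(): the state, without advancing time (a new reading comes with each control period).
- snapshot(name): name is "side" or "top" or "wrist"; returns (picture, depth): 420x560x3 uint8, blue, green, red; 420x560 float32, m along the optical axis (not along the pixel's ray), 0 where there is no reading.
- camera_model(name): a dict with "fx", "fy", "cx", "cy" (pixels), "world_to_cam" (4x4, takes a point from world to camera coordinates). Camera axes: x right, y down, z forward; pixel columns grow to the right and rows downward; lengths in m; the calibration is good to about 2 mm. A picture is of the moment at which its call begins: read the wrist's pose just before it. camera_model takes no time and is no camera call; for the wrist camera it gives the pose at the moment of the call.
- close_job(): hands the job in; it is judged then, once.
The state is a dict: "clock": time; "joint_pos": joint angles; "qvel": joint speeds; "tau": joint torques, N m; "tool_pos": TCP position; "orientation": TCP orientation; "force": force on the tool from outside, world axes, zero at the start; "moment": the same for the moment, N m; "opening": finger opening in m; "gripper_force": force on a finger pad.
Only numpy, scipy, OpenCV 4.12 (cv2) and the standard library are available. Lean on these libraries where they do the work, as an engineer would, in place of code of your own. Each camera call takes 0.05 s, during which the arm holds its last target. There are 200 camera calls.

## Working session

There is one attempt and no reset: what is moved stays moved. The work goes in short steps, Python scripts to look and compute and a tool call to move; the robot and the scene stay as the last step left them, time stands still between calls to the robot, and variables do not carry over. Pictures are saved under pics/ and viewed, at most 10 in all, crops included, and the job is handed in when it is done.

Besides the shell and the picture viewer there is one more tool, called as name([rows], argument=value, ...), one row to a line, values as JSON. play_rows: Moves the arm, as the interface text tells. Its arguments: {"type":"object","properties":{"deltas":{"type":"array","items":{"type":"array","items":{"type":"number","minimum":-1,"maximum":1}}},"gripper":{"type":"number"}},"required":["deltas"]}

```bash
mkdir -p pics
cat > h.py <<'E'
from plant import *
import numpy as np, cv2
def ray(m,u,v,z):
    T=np.linalg.inv(m["world_to_cam"]); d=T[:3,:3]@[(u-m["cx"])/m["fx"],(v-m["cy"])/m["fy"],1]; o=T[:3,3]
    return o+d*(z-o[2])/d[2]
def pt(m,u,v,d):
    T=np.linalg.inv(m["world_to_cam"]); return T[:3,:3]@(d*np.array([(u-m["cx"])/m["fx"],(v-m["cy"])/m["fy"],1]))+T[:3,3]
E
python3 - <<'E'
from h import *
o=get_obs(); print(o["clock"],o["tool_pos"],o["orientation"],o["force"])
for n in("top","side"):
    p,d=snapshot(n); cv2.imwrite(f"pics/{n}0.png",p); np.save(f"{n}0.npy",d)
    m=camera_model(n); print(n,np.linalg.inv(m["world_to_cam"])[:3].round(3).tolist(),m["fx"])
    h=cv2.cvtColor(p,cv2.COLOR_BGR2HSV)
    for c,lo,hi in(("orange",5,18),("blue",100,125),("red",0,4)):
        k=cv2.inRange(h,(lo,140,80),(hi,255,255)); N,_,s,ce=cv2.connectedComponentsWithStats(k)
        for i in range(1,N):
            if s[i,4]>8:
                u,v=ce[i]; z=d[int(v),int(u)]; print(c,s[i].tolist(),ce[i].round(1),pt(m,u,v,z).round(3))
E
```

```text
0.0 [ 0.19529722 -0.64562278  0.24459697] [ 1.79902006e+02 -6.56313291e-03 -1.63174692e+02] [-0.49035571  0.16355853 -0.38201747]
top [[-0.001, -0.997, 0.078, 0.501], [-1.0, 0.002, 0.018, 0.052], [-0.019, -0.078, -0.997, 1.399]] 522.4025557988144
orange [340, 89, 1, 11, 11] [340.  94.] [ 0.922 -0.094  0.022]
orange [193, 158, 11, 10, 89] [198.3 162.4] [0.716 0.264 0.147]
orange [268, 183, 4, 11, 18] [269.1 187.8] [0.65  0.091 0.175]
blue [505, 207, 39, 39, 505] [524.1 226.3] [ 0.566 -0.58   0.002]
blue [257, 218, 9, 9, 35] [260.9 221.8] [0.571 0.111 0.158]
blue [267, 262, 4, 5, 16] [268.1 264.1] [0.467 0.099 0.016]
red [251, 87, 33, 10, 302] [267.4  91.2] [0.929 0.101 0.026]
red [331, 87, 10, 36, 314] [335.6 104.3] [ 0.893 -0.082  0.022]
red [444, 86, 11, 37, 386] [448.8 104.4] [ 0.891 -0.383  0.024]
red [479, 86, 34, 9, 294] [495.8  89.9] [ 0.929 -0.508  0.027]
red [105, 89, 10, 35, 314] [109.5 105.9] [0.892 0.527 0.025]
red [216, 88, 11, 36, 385] [221.  105.2] [0.891 0.225 0.027]
red [269, 206, 9, 8, 21] [273.1 209.9] [0.599 0.082 0.158]
red [241, 215, 5, 8, 21] [243.3 218.3] [0.58  0.155 0.14 ]
side [[0.962, -0.211, 0.176, 0.47], [-0.274, -0.764, 0.584, -0.424], [0.011, -0.61, -0.792, 0.75]] 395.4450908643304
orange [283, 118, 11, 11, 92] [287.8 122.7] [0.713 0.256 0.15 ]
orange [277, 169, 13, 10, 106] [282.8 173.8] [0.648 0.087 0.171]
blue [35, 14, 36, 28, 506] [50.  25.7] [0.191 0.746 0.202]
blue [238, 175, 9, 6, 19] [241.7 178. ] [0.569 0.108 0.159]
blue [200, 233, 4, 4, 13] [201.5 234.4] [0.466 0.096 0.014]
red [300, 85, 31, 11, 209] [315.9  90.1] [0.892 0.521 0.024]
red [336, 151, 38, 15, 350] [355.2 157.9] [0.891 0.22  0.024]
red [378, 176, 24, 31, 330] [389.2 190.9] [0.926 0.094 0.024]
red [390, 246, 45, 19, 503] [412.4 255.8] [ 0.892 -0.086  0.024]
red [469, 386, 58, 33, 1044] [497.8 402.1] [ 0.89  -0.385  0.026]
```

View pics/top0.png

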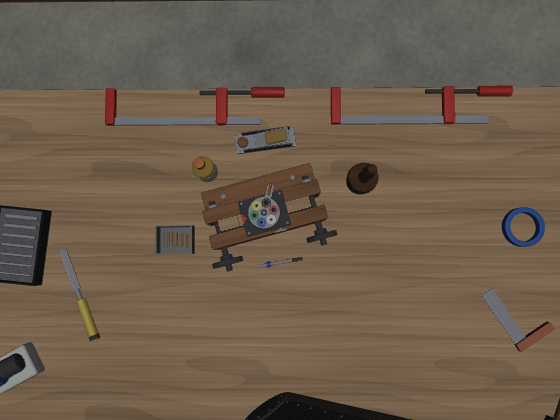

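View pics/side0.png

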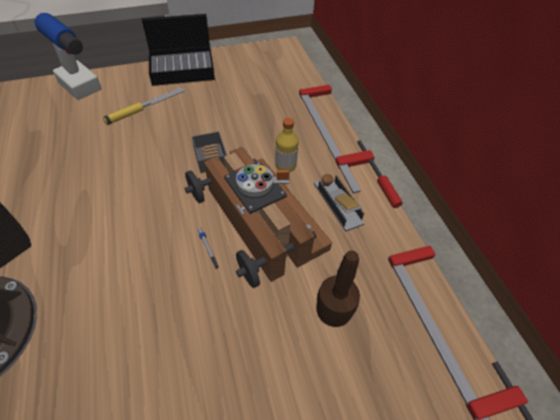

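The top view puts the turret at about (0.594, 0.105), with the tab at (269,188) pointing at −15° and blue at (261,222). The red T is near (243,218), on the vice's +y side. Blue looks one click counter-clockwise of the mark, so I'll go above the far side of the tab with the fingers shut and look from close by.

play_rows([
  [0.029,0.047,0.0035,0,0,0.016],
  [0.029,0.047,0.0035,0,0,0.016],
  [0.029,0.047,0.0035,0,0,0.016],
  [0.029,0.047,0.0035,0,0,0.016],
  [0.029,0.047,0.0035,0,0,0.016],
  [0.029,0.047,0.0035,0,0,0.016],
  [0.029,0.047,0.0035,0,0,0.016],
  [0.029,0.047,0.0035,0,0,0.016],
  [0.029,0.047,0.0035,0,0,0.016],
  [0.029,0.047,0.0035,0,0,0.016],
], gripper=-1)

```text
clock: 1.1
tool_pos: [0.4279, -0.2683, 0.2736]
orientation: [180.0, 0.0, -134.2]
force: [1.9, -0.5, 0.1]
opening: 0.0132
gripper_force: 0.0
```

play_rows([
  [0.029,0.047,0.0035,0,0,0.016],
  [0.029,0.047,0.0035,0,0,0.016],
  [0.029,0.047,0.0035,0,0,0.016],
  [0.029,0.047,0.0035,0,0,0.016],
  [0.029,0.047,0.0035,0,0,0.016],
  [0.029,0.047,0.0035,0,0,0.016],
  [0.029,0.047,0.0035,0,0,0.016],
  [0.029,0.047,0.0035,0,0,0.016],
  [0.029,0.047,0.0035,0,0,0.016],
  [0,0,0,0,0,0],
])

```text
clock: 2.1
tool_pos: [0.6381, 0.0724, 0.2972]
orientation: [179.9, -0.0, -108.2]
force: [-0.2, 0.3, -0.7]
opening: 0.0004
gripper_force: 0.0
```

```bash
cat > look.py <<'E'
from h import *
import sys
t=sys.argv[1]
o=get_obs(); print(o["clock"],o["tool_pos"],o["orientation"],o["force"],o["joint_pos"],o["opening"])
m=camera_model("wrist"); p,d=snapshot("wrist"); cv2.imwrite(f"pics/w{t}.png",p); np.save(f"w{t}.npy",d)
h=cv2.cvtColor(p,cv2.COLOR_BGR2HSV)
for c,lo,hi in(("orange",5,18),("blue",100,125),("red",0,4)):
    k=cv2.inRange(h,(lo,140,70),(hi,255,255)); N,_,s,ce=cv2.connectedComponentsWithStats(k)
    for i in range(1,N):
        if s[i,4]>60:
            u,v=s[i,0]+s[i,2]/2-.5,s[i,1]+s[i,3]/2-.5; z=np.median(d[_==i]); print(c,s[i].tolist(),pt(m,u,v,z).round(4), ray(m,u,v,.158).round(4))
E
python3 look.py 1
```

```text
2.1 [0.63813555 0.07243521 0.29716211] [ 1.79936443e+02 -3.64257362e-02 -1.08166370e+02] [-0.19170145  0.28195505 -0.73941285] [ 2.38431567e+01  1.60018514e+01  8.93504248e-01 -1.60185713e-02
 -7.49632563e+01 -4.20053810e+01] 0.00038954746323783114
orange [250, 223, 33, 16, 416] [0.6519 0.0887 0.1694] [0.6534 0.0924 0.158 ]
blue [412, 142, 11, 12, 78] [0.4716 0.097  0.0131] [0.5213 0.0645 0.158 ]
blue [353, 209, 26, 25, 373] [0.5737 0.1097 0.1587] [0.5736 0.1099 0.158 ]
red [0, 90, 60, 43, 1532] [ 0.8758 -0.079   0.0245] [ 0.7916 -0.0526  0.158 ]
red [307, 187, 27, 26, 252] [0.6039 0.0807 0.1589] [0.6039 0.081  0.158 ]
red [37, 229, 51, 57, 1433] [0.9251 0.0901 0.022 ] [0.8237 0.0613 0.158 ]
red [0, 232, 31, 54, 859] [ 1.5642  0.1873 -0.6372] [0.8619 0.0502 0.158 ]
red [1, 320, 68, 44, 2047] [ 1.5718  0.4474 -0.5496] [0.8858 0.1277 0.158 ]
red [92, 327, 31, 25, 562] [0.9231 0.2159 0.0222] [0.8225 0.1458 0.158 ]
```

View pics/w1.png

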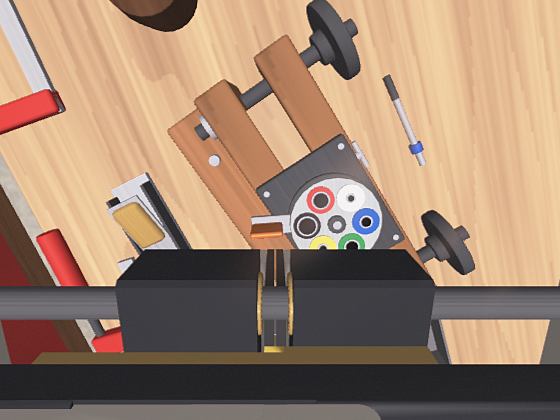

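The wrist view shows the turret at (335,222), the orange plate at (267,230) and the blue ring at (366,221). The handwheels are on the right, so the mark lies on the hidden lower side. Axis is about (0.597, 0.104), with the tab at −15° and needing to go to −75°, which is one click clockwise. I'll lower on the counter-clockwise side of the plate.

play_rows([
  [0.0164,0.025,0,0,0,0.009],
  [0.0164,0.025,0,0,0,0.009],
  [0,0,0,0,0,0],
  [0,0,-0.0483,0,0,0],
  [0,0,-0.0483,0,0,0],
  [0,0,-0.0483,0,0,0],
  [0,0,0,0,0,0],
  [0,0,0,0,0,0],
])

```text
clock: 2.95
tool_pos: [0.6624, 0.1074, 0.1835]
orientation: [180.0, -0.1, -105.2]
force: [0.1, 0.6, 0.9]
opening: 0.0005
gripper_force: 0.0
```

Run:
```python
from h import *
p,d=snapshot("side"); cv2.imwrite("pics/s1.png",cv2.resize(p[110:250,180:360],None,fx=4,fy=4,interpolation=cv2.INTER_CUBIC))
# plan: tool centre at radius .063, face offset; angle of tab a
ax=np.array([.5967,.1037])
for a in(-15,-25,-35,-45,-55,-60,-65,-70):
    r=np.radians(a); print(a,(ax+.063*np.array([np.cos(r),np.sin(r)])+.012*np.array([-np.sin(r),np.cos(r)])).round(4))
```

```text
-15 [0.6607 0.099 ]
-25 [0.6589 0.088 ]
-35 [0.6552 0.0774]
-45 [0.6497 0.0676]
-55 [0.6427 0.059 ]
-60 [0.6386 0.0551]
-65 [0.6342 0.0517]
-70 [0.6295 0.0486]
```

View pics/s1.png

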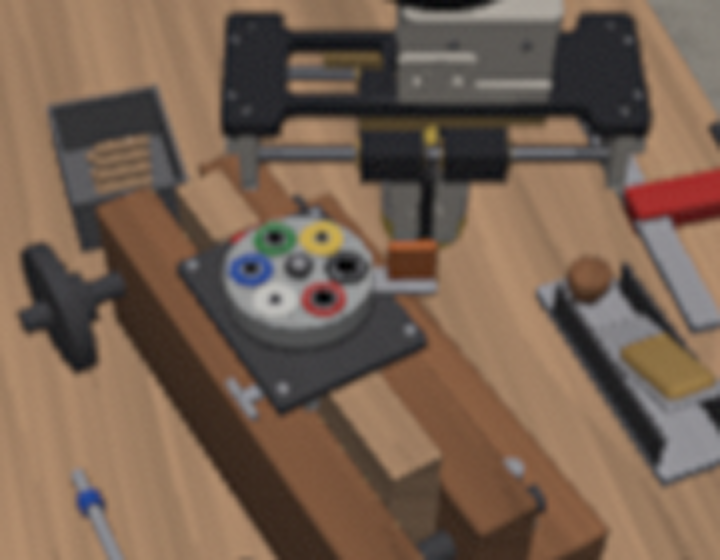

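The close side view shows the closed fingertips behind the orange plate at (410,258), and the red T at (240,235) beside green. So blue has to go one click clockwise. I'll push slowly along the arc.

play_rows([
  [-0.001,-0.005,-0.003,0,0,0],
  [-0.001,-0.005,0,0,0,0],
  [-0.0006,-0.0034,0,0,0,-0.014],
  [-0.0006,-0.0034,0,0,0,-0.014],
  [-0.0006,-0.0034,0,0,0,-0.014],
  [-0.0006,-0.0034,0,0,0,-0.014],
  [-0.0011,-0.0033,0,0,0,-0.014],
  [-0.0011,-0.0033,0,0,0,-0.014],
  [-0.0011,-0.0033,0,0,0,-0.014],
  [-0.0011,-0.0033,0,0,0,-0.014],
])

```text
clock: 4.0
tool_pos: [0.6566, 0.079, 0.1821]
orientation: [-179.9, 0.2, -125.5]
force: [2.7, 1.4, -0.3]
opening: 0.0008
gripper_force: 0.9
```

```bash
python3 look.py 2 | grep -v red
python3 - <<'E'
from h import *
p,d=snapshot("side"); cv2.imwrite("pics/s2.png",cv2.resize(p[110:250,180:360],None,fx=4,fy=4,interpolation=cv2.INTER_CUBIC))
E
```

```text
4.0 [0.65658584 0.07897716 0.18213166] [-1.79875353e+02  1.73321502e-01 -1.25459624e+02] [ 2.68312029  1.41488666 -0.27209208] [ 2.37287631e+01  2.16318561e+01 -6.26663207e+00  2.07206073e-02
 -6.18888087e+01 -5.91983045e+01] 0.0007783577861622812
orange [262, 228, 58, 27, 832] [0.6425 0.0697 0.1709] [0.645  0.0741 0.158 ]
blue [468, 73, 17, 21, 195] [0.4716 0.0981 0.0135] [0.5389 0.0607 0.158 ]
blue [435, 213, 47, 43, 1046] [0.5771 0.1177 0.1584] [0.577  0.1179 0.158 ]
```

View pics/s2.png

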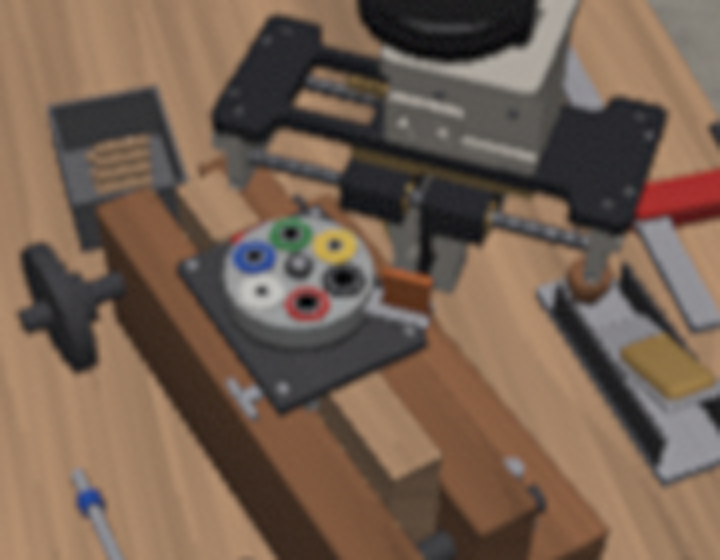

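The turret has turned about 20°: blue moved to (253,257) and the plate is in contact, at about 3 N. Continuing along the arc past the click.

play_rows([
  [-0.0017,-0.0031,0,0,0,-0.014],
  [-0.0017,-0.0031,0,0,0,-0.014],
  [-0.0017,-0.0031,0,0,0,-0.014],
  [-0.0017,-0.0031,0,0,0,-0.014],
  [-0.0022,-0.0027,0,0,0,-0.014],
  [-0.0022,-0.0027,0,0,0,-0.014],
  [-0.0022,-0.0027,0,0,0,-0.014],
  [-0.0022,-0.0027,0,0,0,-0.014],
  [0,0,0,0,0,0],
  [0,0,0,0,0,0],
])

```text
clock: 5.1
tool_pos: [0.6431, 0.0603, 0.1809]
orientation: [-180.0, 0.0, -145.4]
force: [-0.1, 0.6, -1.2]
opening: 0.0005
gripper_force: 0.0
```

```bash
cat > chk.py <<'E'
from h import *
import sys
p,d=snapshot("side"); m=camera_model("side"); cv2.imwrite(f"pics/{sys.argv[1]}.png",cv2.resize(p[110:250,180:360],None,fx=4,fy=4,interpolation=cv2.INTER_CUBIC))
h=cv2.cvtColor(p,cv2.COLOR_BGR2HSV)
k=cv2.inRange(h,(100,140,60),(125,255,255)); N,_,s,ce=cv2.connectedComponentsWithStats(k)
for i in range(1,N):
    if s[i,4]>8 and ce[i][0]>150:
        q=ray(m,*(s[i,:2]+s[i,2:4]/2-.5),.1587); print(s[i],q.round(4),np.degrees(np.arctan2(q[1]-.1037,q[0]-.5967)))
E
python3 chk.py s3
```

```text
[244 168   9   5  19] [0.5862 0.1263 0.1587] 114.89655286319382
[200 233   4   4  13] [ 0.4671 -0.0062  0.1587] -139.6868747683774
```

View pics/s3.png

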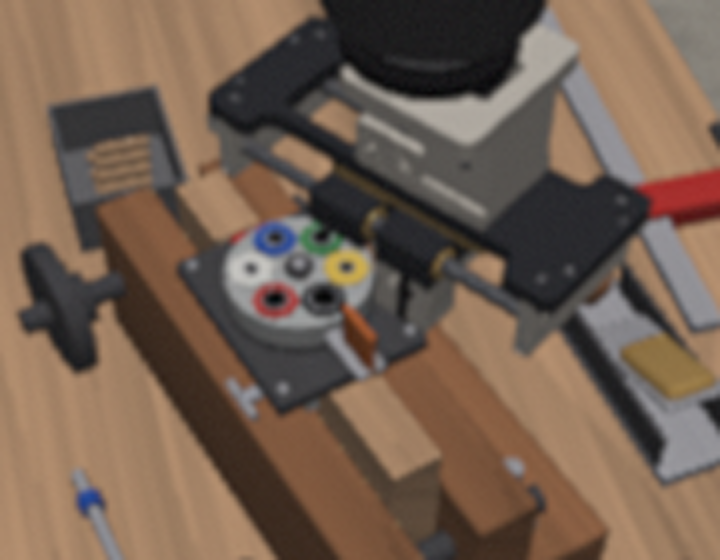

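The turret has clicked over: blue sits at (275,238), exactly where green was beside the red T, and the force is about zero. I'll back off and lift away.

play_rows([
  [0.015,0.01,0,0,0,0],
  [0.01,0.007,0,0,0,0],
  [0,0,0.04,0,0,0],
  [0,0,0.05,0,0,0],
  [0,0,0.05,0,0,0],
  [-0.02,-0.05,0,0,0,0],
  [-0.02,-0.05,0,0,0,0],
  [-0.02,-0.05,0,0,0,0],
  [-0.02,-0.05,0,0,0,0],
  [0,0,0,0,0,0],
])

```text
clock: 6.15
tool_pos: [0.5973, -0.0896, 0.2932]
orientation: [-180.0, 0.0, -145.7]
force: [-0.6, 0.1, -0.6]
opening: 0.0004
gripper_force: 0.0
```

```bash
python3 chk.py s4; python3 -c "
from h import *
p,d=snapshot('top');cv2.imwrite('pics/t4.png',cv2.resize(p[110:290,130:400],None,fx=2.9,fy=2.9,interpolation=cv2.INTER_CUBIC))"
```

```text
[249 166   4   7  15] [0.5918 0.1277 0.1587] 101.46914065810402
[200 233   4   4  13] [ 0.4671 -0.0062  0.1587] -139.6868747683774
```

View pics/s4.png

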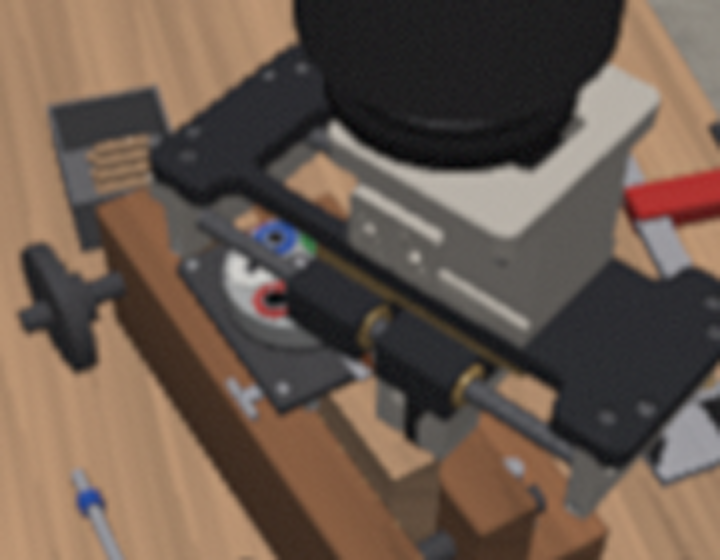

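Blue is still at (277,238) beside the mark, and the gripper is clear above. Handing in.

```bash
python3 -c "
from plant import *
print(close_job())"
```

```text
the job is handed in; nothing more can be done
None
```

The blue 8 mm bushing has clicked home at the red index mark, one click clockwise and about 3 N when checked mid-push; the hand is clear, I touched nothing else, and the job went in at about 6 s of the 42 s.

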